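# Snap the grease gun onto the nipple that is due and hold it pressed

## Robot

A 6-joint arm with a two-finger parallel gripper is mounted at the origin on the work surface. World frame = base frame: x ahead of the robot, y to its left, z up, the work surface at z = 0. Lengths are in m, angles in rad, forces in N, time in s.
With the tool pointing down it reaches from about 0.3 to 0.775 m from the base axis. Payload 14.6 kg.
Tool frame: the origin (TCP) lies at the centre of the arm's flange, where the gripper is bolted on; the fingertips stand 199 mm ahead of it and the grasp point (between the pads) lies 180 mm ahead of it; z points along the fingers, y is the line along which they close (so a half turn about z gives the same grasp; the last joint's range is limited). The gripper opens to 94 mm and grips with 3 to 60 N. Pads are 16 mm wide; open, the fingers measure 119 mm over their backs; the gripper's body (75 mm by 177 mm) begins 78 mm behind the grasp point.
Start: joints at [-1.255, 0.3, 1.521, -0, 1.321, -0.067], TCP at [0.205, -0.51, 0.405] pointing down, gripper open.
Joint ranges: [-3.03, 3.03], [-0.79, 2.21], [0.23, 2.52], [-1.04, 4.18], [0, 3.07], [-2.55, 2.55]. Speed limits (rad/s): [2.22, 2.22, 2.57, 3.14, 3.14, 3.14].

## Interface

Orientations are given as [roll, pitch, yaw] about the fixed x, y, z axes, in that order (R = Rz(yaw) Ry(pitch) Rx(roll)).
In Python, from station import ctrl gives the robot as it stands. The module is installed in compiled form; this text tells all that it offers.
- The arm moves only by the tool servo_tool, never from a script. Its argument "motion" is a list of rows, each a list of 5 numbers: the closure, from 0 (fully open) to 1 (shut), then the shift along the world's x, y, z in cm, then the turn about the world's z in degrees. A call has 1 to 20 rows; each row is the pose to reach, as a shift and turn from the pose commanded when the call began; what a row does not reach only later rows make up. A row lasts 1/8 s, in which the tool goes at most 62.5 mm and 10.7 degrees, less where a joint would pass 70% of its speed; a pose out of reach is approached as far as the arm can. A call with a gripper value outside its range is refused whole. The fingers move at their own pace and stop on an object; "squeeze" is the grip in N (left out, the last holds). Time passes only in rows, so rows that repeat a pose let the fingers close. It gives the time, the measured TCP pose, the force, the opening and the grip force at its end, in the units of the state.
- ctrl.get_obs(): the state, without advancing time (a new reading comes with each control period).
- ctrl.camera(name): name is "scene" or "top" or "wrist"; returns a dict with "image" (420x560x3 uint8, red, green, blue), "fx", "fy", "cx", "cy" (pixels), "dist" ([k1, k2, p1, p2, k3] as OpenCV has them; the pictures are not rectified), "camera_from_world" (4x4, takes a point from world to camera coordinates); the wrist camera has in their place "hand_eye" (4x4, takes a point from camera to tool coordinates, whose origin is the TCP and whose axes are the flange's). Camera axes: x right, y up, looking along -z (the intrinsics and any distortion apply to the point x, -y, -z); pixel columns grow to the right and rows downward; lengths in m; the calibration is good to about 2 mm. A picture is of the moment at which its call begins: read the wrist's pose just before it. There is no depth.
- ctrl.hand_in(): hands the job in; it is judged then, once.
The state is a dict: "time_s": time; "qpos": joint angles; "joint_vel": joint speeds; "tau": joint torques, N m; "ee_pos": TCP position; "eef_rot": TCP orientation; "force": force on the tool from outside, world axes, zero at the start; "moment": the same for the moment, N m; "grip_width": finger opening in m; "grip_force": force on a finger pad.
Only numpy, scipy, OpenCV 4.12 (cv2) and the standard library are available. Lean on these libraries where they do the work, as an engineer would, in place of code of your own. Each camera call takes 0.05 s, during which the arm holds its last target. There are 200 camera calls.

## Task

One of the two lines of the stage's lubrication block is short of grease: the one whose indicator pin stands tall. Take the grease gun out of its stand, press its coupler squarely along the axis of the tilted nipple beside that tall pin until it snaps on, then push it fully home against the spring core and finish while still gripping the gun and holding it pressed; leave the other nipple and the things lying around alone.

Things in the scene. Friction and masses are not known exactly. Their poses are not given: they have to be found in the camera images.
- gun_center (a point): Centre of the grease gun's body. Gun: 110 mm long, about 0.25 kg, nose down in its stand at the start; z runs up along it, coupler mouth 69 mm below this point, tail 41 mm above. Body to grip: square bar 32 x 32 mm, flats facing its x and y axes, from 35 mm below to 35 mm above this point. The coupler is round: the gun may be turned about its axis at will.
- gun_mouth (a point): Centre of the coupler's mouth, at the gun's lower end; axes as the gun's. Coupler: round, outside radius 13 mm, 26 mm long, then a neck of radius 11 mm at most. Inside: funnel of radius 10 mm narrowing in 5 mm to a lip of bore radius 6.3 mm (up to 8 mm deep), behind it a wider chamber with a flat ceiling 22 mm deep.
- stand: Fixed grey plastic stand, 70 x 110 x 35 mm (x, y, z); origin at the centre of its underside on the bench. The gun's coupler stands in its middle socket, 29 mm wide and 25 mm deep (floor 10 mm above the bench): lift the gun straight up by at least 30 mm. Two smaller sockets are empty.
- block: Fixed lubrication block: steel base plate 110 x 200 x 12 mm, on it an aluminium block 75 x 170 mm whose top is 38 mm above the bench; origin at the centre of the underside. It carries two tilted nipples towards its ends (y = +50 and -50 mm, x = -8 mm) and behind each of them (x = +34 mm) an indicator pin.
- nipple_left: Brass nipple at the block's +y end. Origin at its foot; z points outward along it, 25 degrees from vertical, leaning to the block's -x and outward. Along z: foot (radius 11) up to 8 mm, stem (radius 5.5) up to 28, cone to 31, core tip at 38 mm. Spring balls at 25 mm stand out to radius 8; the lip meets them with the mouth at 24, passes with a 10 to 15 N push and snaps on by 14 mm.
- nipple_right: Brass nipple at the block's -y end. Origin at its foot; z points outward along it, 25 degrees from vertical, leaning to the block's -x and outward. Along z: foot (radius 11) up to 8 mm, stem (radius 5.5) up to 28, cone to 31, core tip at 38 mm. Spring balls at 25 mm stand out to radius 8; the lip meets them with the mouth at 24, passes with a 10 to 15 N push and snaps on by 14 mm.
- core_left (a joint): How far the left nipple's spring core (steel, radius 3 mm) is pushed in by the chamber's ceiling: 0 = out, 0.006 m = fully in, a hard stop. Spring 5 N at first, 11 N fully in. Fully in, the coupler's mouth is at 10 mm and the gun's centre at 79 mm from the nipple's origin along its z; let go, it lifts and tips.
- core_right (a joint): How far the right nipple's spring core (steel, radius 3 mm) is pushed in by the chamber's ceiling: 0 = out, 0.006 m = fully in, a hard stop. Spring 5 N at first, 11 N fully in. Fully in, the coupler's mouth is at 10 mm and the gun's centre at 79 mm from the nipple's origin along its z; let go, it lifts and tips.
- pin_tall: The indicator pin that stands tall: steel, 10 mm thick, 26 mm above the block's top; origin at its foot, on the block's top, about 42 mm behind (block's +x) the foot of the nipple of its line. Which nipple it stands at changes.
- pin_short: The other indicator pin, same thickness, only 5 mm above the block's top; origin at its foot, on the block's top. Its line is full: its nipple is left alone.
- tape: Roll of yellow tape lying flat, 90 mm across, 24 mm high; origin under its centre. Leave alone.
- jar: Closed jar, 56 mm across, 60 mm high; origin under its centre. Leave alone.
- sample_box: White sample box 75 x 100 x 28 mm; origin under its centre. Leave alone.

How it is judged:
On the way, in this order (a step that is already met when the one before it is completed fails the run):
1. the gun is gripped and lifted clear of its stand (height (world z) of gun_center above 0.107 m and contact force between the fingers and gun above 3 N), for 0.1 s.
2. the coupler has snapped onto the nipple beside the tall pin, squarely (((horizontal distance between pin_tall and nipple_left below 0.07 m and z of gun_center in the frame of nipple_left between 0.07 and 0.0828 m and angle between the z axis of gun_center and the z axis of nipple_left, either way round below 0.14 rad and x of gun_center in the frame of nipple_left between -0.012 and 0.012 m and y of gun_center in the frame of nipple_left between -0.012 and 0.012 m) or (horizontal distance between pin_tall and nipple_right below 0.07 m and z of gun_center in the frame of nipple_right between 0.07 and 0.0828 m and angle between the z axis of gun_center and the z axis of nipple_right, either way round below 0.14 rad and x of gun_center in the frame of nipple_right between -0.012 and 0.012 m and y of gun_center in the frame of nipple_right between -0.012 and 0.012 m))), for 0.2 s.
At the end, for the whole second after the job is handed in: The gun, gripped and still, is snapped onto the nipple beside the tall pin, square within 8 degrees, and held so that this nipple's core is in by more than 4.5 of its 6 mm (gun's centre under 81.5 mm from the nipple's origin along its axis) and pushes on the gun with over 5 N (contact force between the fingers and gun above 3 N and linear speed of gun below 0.02 m/s and ((horizontal distance between pin_tall and nipple_left below 0.07 m and z of gun_center in the frame of nipple_left between 0.07 and 0.0815 m and angle between the z axis of gun_center and the z axis of nipple_left, either way round below 0.14 rad and x of gun_center in the frame of nipple_left between -0.012 and 0.012 m and y of gun_center in the frame of nipple_left between -0.012 and 0.012 m and value of joint core_left above 0.0045 m and contact force between gun and core_left above 5 N) or (horizontal distance between pin_tall and nipple_right below 0.07 m and z of gun_center in the frame of nipple_right between 0.07 and 0.0815 m and angle between the z axis of gun_center and the z axis of nipple_right, either way round below 0.14 rad and x of gun_center in the frame of nipple_right between -0.012 and 0.012 m and y of gun_center in the frame of nipple_right between -0.012 and 0.012 m and value of joint core_right above 0.0045 m and contact force between gun and core_right above 5 N))); the arm keeps its last pose, push and grip.
It fails at once if the core of the nipple beside the short pin is pushed in ((horizontal distance between pin_short and nipple_left below 0.07 m and value of joint core_left above 0.002 m) or (horizontal distance between pin_short and nipple_right below 0.07 m and value of joint core_right above 0.002 m)).
It fails at once if a thing lying around is pushed away by more than 20 mm (distance of any of tape, jar, sample_box from where it was at the start of the episode above 0.02 m).
It also fails if it takes over 43 s, if anything falls off the work surface, if the arm or the gripper's body presses on something with over 40 N, if the wrist force passes 120 N, or if a joint passes its speed limit or range.

## Working session

There is one attempt and no reset: what is moved stays moved. The work goes in short steps, Python scripts to look and compute and a tool call to move; the robot and the scene stay as the last step left them, time stands still between calls to the robot, and variables do not carry over. Pictures are saved under pics/ and viewed, at most 10 in all, crops included, and the job is handed in when it is done.

Besides the shell and the picture viewer there is one more tool, called after "Call:" as a command line: name --pt "numbers of a row" for each row, then --argument value for the rest. servo_tool: Moves the arm, as the interface text tells. Its arguments: {"type":"object","properties":{"motion":{"type":"array","items":{"type":"array","items":{"type":"number"}}},"squeeze":{"type":"number"}},"required":["motion"]}

```bash
mkdir -p pics; python3 - <<'E'
from station import ctrl
import cv2,numpy as np,pickle
o=ctrl.get_obs();print({k:np.round(v,3) for k,v in o.items()})
d={}
for n in("scene","top","wrist"):
    c=ctrl.camera(n);d[n]=c
    cv2.imwrite(f"pics/a_{n}.png",c["image"][:,:,::-1])
    print(n,c["fx"],c["cx"],c["cy"],np.round(c["dist"],3));print(np.round(c.get("camera_from_world",c.get("hand_eye")),3))
d["obs"]=o;pickle.dump(d,open("a.pkl","wb"))
E
```

```text
{'time_s': np.float64(0.0), 'qpos': array([-1.255,  0.3  ,  1.522, -0.   ,  1.321, -0.067]), 'joint_vel': array([-0.001,  0.001, -0.   ,  0.001, -0.002, -0.   ]), 'tau': array([-3.0000e-03, -5.3182e+01, -3.5274e+01,  7.1000e-02,  2.4000e-02,
       -0.0000e+00]), 'ee_pos': array([ 0.205, -0.51 ,  0.404]), 'eef_rot': array([-3.14 , -0.   ,  0.383]), 'force': array([-0.111, -0.341, -0.118]), 'moment': array([0.037, 0.03 , 0.005]), 'grip_force': np.float64(0.0), 'grip_width': np.float64(0.094)}
scene 538.8045125395066 276.53257278556464 211.0509099759038 [0.046 0.    0.    0.    0.   ]
[[ 0.383  0.924 -0.012 -0.256]
 [-0.71   0.303  0.636  0.369]
 [ 0.591 -0.235  0.772 -1.334]
 [ 0.     0.     0.     1.   ]]
top 485.3977611101537 263.72969238402254 202.92559738782444 [-0.073  0.     0.     0.     0.   ]
[[-0.065 -0.998  0.002  0.036]
 [ 0.974 -0.063  0.22  -0.622]
 [-0.219  0.016  0.976 -0.999]
 [ 0.     0.     0.     1.   ]]
wrist 298.2759976633669 278.7143076911043 209.40494281875831 [-0.05  0.    0.    0.    0.  ]
[[-0.001  0.958  0.287  0.085]
 [ 1.     0.001  0.     0.   ]
 [ 0.     0.287 -0.958  0.02 ]
 [ 0.     0.     0.     1.   ]]
```

View pics/a_scene.png

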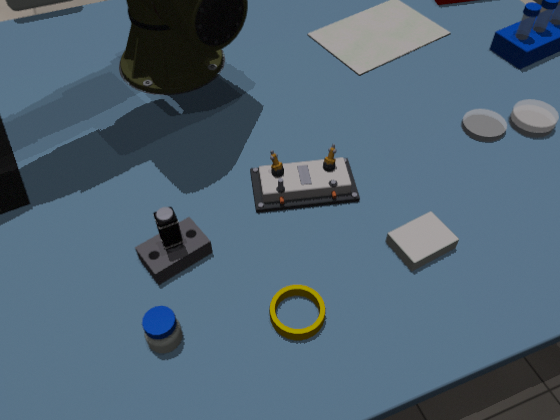

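View pics/a_top.png

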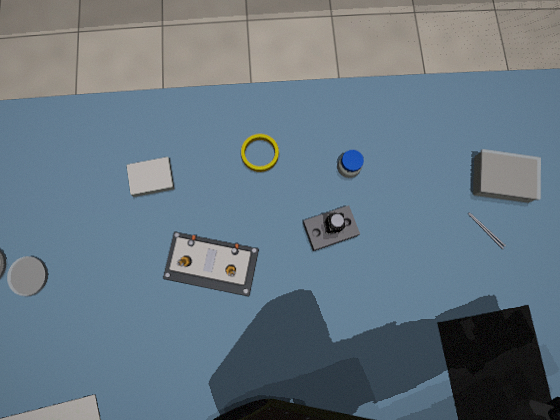

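```bash
python3 - <<'E'
import cv2,numpy as np,pickle
d=pickle.load(open("a.pkl","rb"))
s=d["scene"]["image"];t=d["top"]["image"]
f=lambda im,x,y,w,h,k:cv2.resize(im[y:y+h,x:x+w],None,fx=k,fy=k,interpolation=cv2.INTER_CUBIC)
a=np.hstack([f(s,240,140,128,75,3.125),f(t,155,222,128,75,3.125)])
b=np.hstack([f(s,125,190,100,90,4),f(t,290,180,100,90,4)])
cv2.imwrite("pics/crop1.png",np.vstack([a[:234],b])[:,:,::-1]);print(a.shape,b.shape)
E
```

```text
(234, 800, 3) (360, 800, 3)
```

View pics/crop1.png

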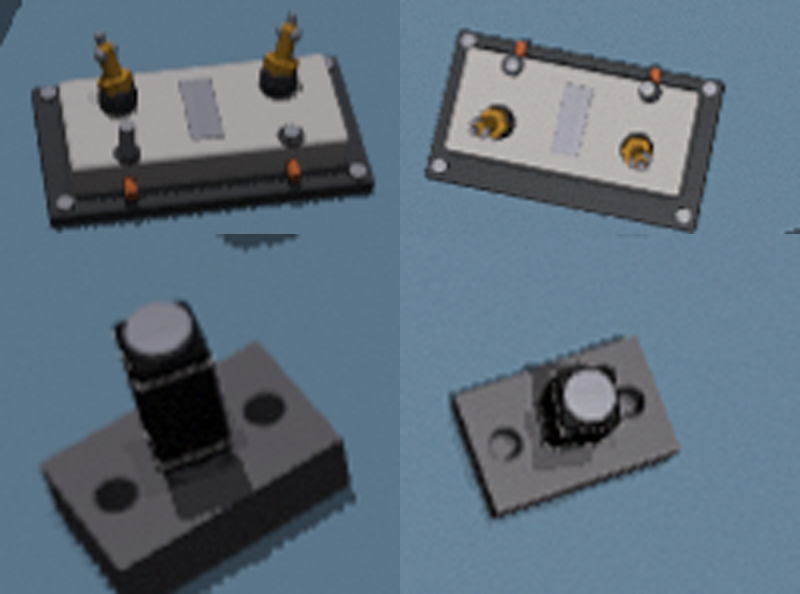

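```bash
cat > h.py <<'E'
import numpy as np,cv2,pickle
from scipy.optimize import least_squares
from scipy.spatial.transform import Rotation as R
def wcam(obs,he):
    T=np.eye(4);T[:3,:3]=R.from_euler('xyz',obs['eef_rot']).as_matrix();T[:3,3]=obs['ee_pos']
    return np.linalg.inv(T@he)
def proj(c,P):
    P=np.atleast_2d(P);p=P@c['camera_from_world'][:3,:3].T+c['camera_from_world'][:3,3]
    K=np.array([[c['fx'],0,c['cx']],[0,c['fy'],c['cy']],[0,0,1.]])
    return cv2.projectPoints(p*[1,-1,-1],np.zeros(3),np.zeros(3),K,np.array(c['dist'],float))[0][:,0]
def tri(cs,uv): # one point from several views
    f=lambda X:np.concatenate([proj(c,X)[0]-u for c,u in zip(cs,uv)])
    r=least_squares(f,[.5,0,.05]);return r.x,np.round(r.fun,1)
def place(L,x,y,a):
    L=np.atleast_2d(L);c,s=np.cos(a),np.sin(a)
    return np.c_[x+c*L[:,0]-s*L[:,1],y+s*L[:,0]+c*L[:,1],L[:,2]]
E
python3 - <<'E'
from h import *
d=pickle.load(open("a.pkl","rb"));S,T=d["scene"],d["top"]
bs=lambda p:np.array(p)/3.125+[240,140]; bt=lambda p:(np.array(p)-[400,0])/3.125+[155,222]
gs=lambda p:(np.array(p)-[0,234])/4+[125,190]; gt=lambda p:(np.array(p)-[400,234])/4+[290,180]
def tips(az): 
    t=np.radians(25);h=.037
    return [[-.008-h*np.sin(t)*np.cos(az),s*(.05+h*np.sin(t)*np.sin(az)),.038+h*np.cos(t)] for s in(1,-1)]
pl=[[.055,.1,.012],[.055,-.1,.012],[-.055,-.1,.012],[-.055,.1,.012]]
pins=[[.034,.05,.043],[.034,-.05,.064]]
M=lambda az:np.array(pl+pins+tips(az))
ut=bt([[463,30],[722,82],[694,230],[427,177],[512,65],[649,90],[476,130],[642,163]])
us=bs([[372,184],[54,217],[33,88],[342,56],[291,131],[127,126],[293,18],[99,38]])
def f(q):
    W=place(M(q[3]),*q[:3]);return np.concatenate([(proj(T,W)-ut).ravel(),(proj(S,W)-us).ravel()])
r=least_squares(f,[.45,.1,0,.7],loss='soft_l1')
print('block',r.x,np.degrees(r.x[2:]));print(np.round(f(r.x).reshape(-1,2),1).tolist())
P=[tri([S,T],[a,b]) for a,b in zip(us,ut)]
print(np.round([p[0] for p in P],4).tolist())
st=np.array([[-.035,.055,.035],[.035,.055,.035],[.035,-.055,.035],[-.035,-.055,.035]])
ut=gt([[493,515],[452,397],[635,338],[678,450]]);us=gs([[258,343],[342,437],[122,570],[42,465]])
for a in(0,):
    # top: left=+y, up=+x ; scene: right=+y
    A=gt([[493,515],[452,397],[635,338],[678,450]]);B=gs([[258,343],[342,437],[122,570],[42,465]])
    g=lambda q:np.concatenate([(proj(T,place(st,*q))-A).ravel(),(proj(S,place(st,*q))-B).ravel()])
    r=least_squares(g,[.5,-.15,.2],loss='soft_l1');print('stand',r.x,np.degrees(r.x[2]),np.round(r.fun,1))
print('tail',tri([S,T],[gs([158,328]),gt([591,395])]))
E
```

```text
block [ 0.50522083  0.12421239 -0.26322147  0.61034695] [-15.08147954  34.97030421]
[[-1.9, -0.9], [0.4, -0.4], [-0.4, 0.3], [-1.8, -0.7], [-0.6, -0.8], [-0.9, -1.1], [-0.8, 0.5], [-0.2, 1.0], [0.7, -0.7], [-1.8, -0.0], [-0.9, -0.5], [-2.0, -0.3], [-0.3, -0.1], [-0.5, -0.6], [-0.9, 4.4], [-0.2, 4.2]]
[[0.5832, 0.2044, 0.0092], [0.5322, 0.0159, 0.0104], [0.4271, 0.0423, 0.0113], [0.4781, 0.2357, 0.01], [0.5498, 0.1639, 0.0412], [0.5235, 0.0672, 0.0606], [0.5011, 0.185, 0.0837], [0.4712, 0.0722, 0.084]]
stand [ 0.56613094 -0.15235399  0.2657523 ] 15.226485173868767 [ 0.1 -0.8 -0.3 -0.5 -0.7 -1.2 -0.3 -0.5 -0.3 -1.2  0.  -0.2 -0.5 -0.3
 -0.8 -1. ]
tail (array([ 0.56584924, -0.15353156,  0.11786631]), array([-0.6,  0. , -0.8, -0.1]))
```

Call:
servo_tool --pt "0 3 6 0 0" --pt "0 6 12 0 0" --pt "0 9 18 -1 0" --pt "0 12 24 -1 0" --pt "0 14 30 -2 0" --pt "0 17 36 -2 0" --pt "0 20 42 -2 0" --pt "0 23 48 -2 0" --pt "0 25 53 -2 0" --pt "0 26.5 56 -2 0" --pt "0 26.5 56 -2 0" --pt "0 26.5 56 -2 0" --pt "0 26.5 56 -2 0"

```text
time_s: 1.78
ee_pos: [0.4702, 0.0488, 0.3847]
eef_rot: [3.141, 0.0, 0.381]
force: [0.7, -0.3, -0.3]
grip_width: 0.0939
grip_force: 0.0
```

```bash
cat >> h.py <<'E'
def snap(name):
    from station import ctrl
    o=ctrl.get_obs();c=ctrl.camera("wrist");c["obs"]=o;c["camera_from_world"]=wcam(o,c["hand_eye"])
    pickle.dump(c,open(name+".pkl","wb"));return c
E
python3 -c "
from h import *
c=snap('w1');print(c['obs']['ee_pos'],c['obs']['eef_rot'])"
```

```text
[0.4701646  0.04880296 0.38470448] [3.14149150e+00 2.26392016e-05 3.81337159e-01]
```

Call:
servo_tool --pt "0 1 5 0 0" --pt "0 2 9 0 0" --pt "0 2 9 0 0" --pt "0 2 9 0 0" --pt "0 2 9 0 0"

```text
time_s: 2.45
ee_pos: [0.4904, 0.1387, 0.3848]
eef_rot: [3.141, -0.0, 0.381]
force: [0.0, 0.2, -0.1]
grip_width: 0.0939
grip_force: 0.0
```

```bash
python3 - <<'E'
from h import *
c=snap('w2');print(c['obs']['ee_pos'],c['obs']['eef_rot'])
a=pickle.load(open('w1.pkl','rb'))
im=[]
for c in(a,c):
    u=proj(c,[.485,.125,.05])[0];print(u)
    x,y=np.clip((u-[100,105]).astype(int),0,[360,210]);print('crop',x,y)
    k=cv2.resize(c['image'][y:y+210,x:x+200],None,fx=2,fy=2,interpolation=cv2.INTER_CUBIC);im.append(k)
cv2.imwrite('pics/blk.png',np.hstack(im)[:,:,::-1])
E
```

```text
[0.49035374 0.1386938  0.38479208] [ 3.14147530e+00 -9.34954698e-05  3.81261525e-01]
[216.88481131 162.60823808]
crop 116 57
[288.32681789 209.83103416]
crop 188 104
```

View pics/blk.png

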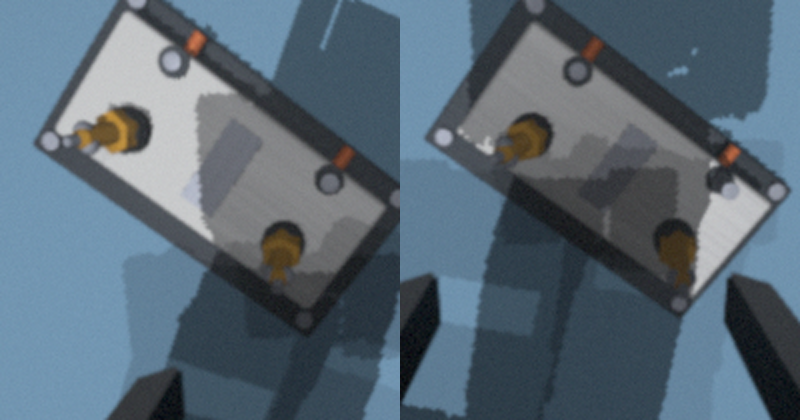

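```bash
cat > fit.py <<'E'
from h import *
d=pickle.load(open("a.pkl","rb"));S,T=d["scene"],d["top"];A,B=[pickle.load(open(f'w{i}.pkl','rb')) for i in(1,2)]
bs=lambda p:np.array(p)/3.125+[240,140]; bt=lambda p:(np.array(p)-[400,0])/3.125+[155,222]
wa=lambda p:np.array(p)/2+[116,57]; wb=lambda p:(np.array(p)-[400,0])/2+[188,104]
# pts: plate ++,+-,--,-+ ; pin short, tall ; tip L,R
N=[np.nan]*2
obs=[(T,bt([[463,30],[722,82],[694,230],[427,177],[512,65],[649,90],[476,130],[642,163]])),
(S,bs([[372,184],[54,217],[33,88],[342,56],[291,131],[127,126],[293,18],[99,38]])),
(A,wa([N,N,[305,335],[35,143],[172,61],[329,181],[69,139],[279,283]])),
(B,wb([N,[790,190],[683,316],[426,138],[577,70],[718,180],[500,150],[684,284]]))]
def pts(q):
    t=np.radians(25);tip=[[-.008-q[4]*np.sin(t)*np.cos(q[3]),s*(.05+q[4]*np.sin(t)*np.sin(q[3])),q[5]+q[4]*np.cos(t)] for s in(1,-1)]
    return place(np.array([[.055,.1,.012],[.055,-.1,.012],[-.055,-.1,.012],[-.055,.1,.012],[.034,.05,.043],[.034,-.05,.064]]+tip),*q[:3])
def f(q): return np.nan_to_num(np.concatenate([(proj(c,pts(q))-u).ravel() for c,u in obs]))
r=least_squares(f,[.5,.12,-.26,.6,.038,.04],loss='soft_l1',x_scale=[.01,.01,.1,.1,.01,.01])
print(r.x,np.degrees(r.x[2:4]));print(np.round(f(r.x).reshape(4,8,2),1).tolist())
for k in(4,5,6,7):
    print(k,[np.round(tri([o[0] for o in O],[o[1][k] for o in O])[0],4) for O in(obs,obs[2:],obs[:2])])
E
python3 fit.py
```

```text
[ 0.50544755  0.12531079 -0.25970741  0.64139795  0.03248651  0.05319395] [-14.88013878  36.74939574]
[[[-2.5, -0.9], [-0.1, -0.6], [-0.8, 0.1], [-2.3, -0.6], [-1.1, -0.8], [-1.5, -1.3], [-1.7, -0.7], [-1.2, -0.4]], [[1.3, -1.0], [-1.1, 0.0], [-0.4, -0.4], [-1.6, -0.5], [0.4, -0.2], [0.1, -0.6], [-0.1, 0.7], [0.8, 0.6]], [[0.0, 0.0], [0.0, 0.0], [1.7, 1.4], [-2.2, 0.3], [-0.0, -0.8], [0.6, 0.3], [2.5, -0.6], [0.0, 0.2]], [[0.0, 0.0], [2.1, -0.8], [-1.0, 1.3], [-1.7, -0.1], [0.4, -0.2], [6.6, 4.6], [-0.9, 2.2], [0.4, 1.6]]]
4 [array([0.5504, 0.1649, 0.0411]), array([0.5505, 0.1652, 0.0407]), array([0.5498, 0.1639, 0.0412])]
5 [array([0.5244, 0.0702, 0.0531]), array([0.5233, 0.0678, 0.035 ]), array([0.5235, 0.0672, 0.0606])]
6 [array([0.5026, 0.1865, 0.0848]), array([0.5031, 0.1866, 0.0862]), array([0.5011, 0.185 , 0.0837])]
7 [array([0.472 , 0.0738, 0.081 ]), array([0.4718, 0.0738, 0.0787]), array([0.4712, 0.0722, 0.084 ])]
```

Call:
servo_tool --pt "0 1.5 -6 0 0" --pt "0 3 -12 0 0" --pt "0 4.5 -18 0 0" --pt "0 6 -24 0 0" --pt "0 7.5 -29 0 0" --pt "0 7.5 -29 0 0" --pt "0 7.5 -29 0 0" --pt "0 7.5 -29 0 0"

```text
time_s: 3.5
ee_pos: [0.5652, -0.1492, 0.3849]
eef_rot: [-3.142, -0.0, 0.384]
force: [-0.1, 0.2, -1.1]
grip_width: 0.094
grip_force: 0.0
```

```bash
python3 - <<'E'
from h import *
c=snap('w3');print(c['obs']['ee_pos'],c['obs']['eef_rot'],proj(c,[[.566,-.153,.12],[.566,-.153,.035]]))
cv2.imwrite('pics/gun.png',cv2.resize(c['image'][60:400,80:480],None,fx=1.75,fy=1.75,interpolation=cv2.INTER_CUBIC)[:,:,::-1])
E
```

```text
[ 0.56522803 -0.14920033  0.38486335] [-3.14156842e+00 -1.48874250e-04  3.83899870e-01] [[283.00830232 222.71787699]
 [281.98731385 198.21722692]]
```

View pics/gun.png

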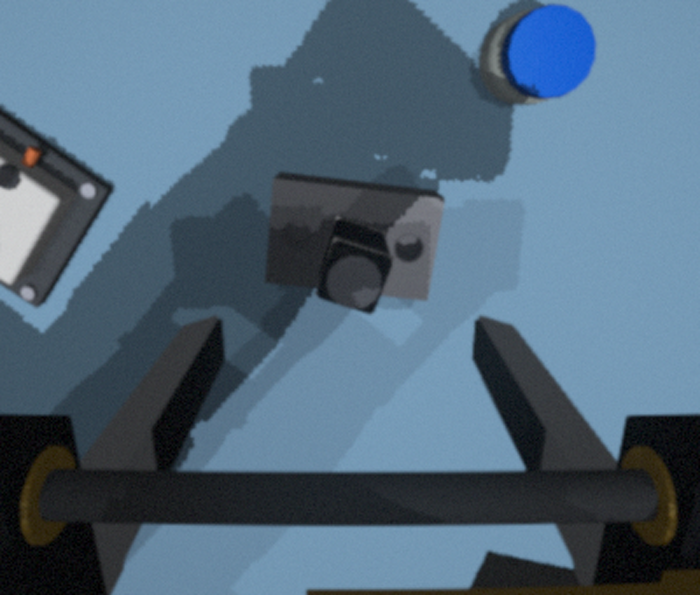

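Call:
servo_tool --pt "0 0.1 -0.3 0 -9.5" --pt "0 0.1 -0.3 0 -19" --pt "0 0.1 -0.3 -4 -19" --pt "0 0.1 -0.3 -8 -19" --pt "0 0.1 -0.3 -11 -19" --pt "0 0.1 -0.3 -12.6 -19" --pt "0 0.1 -0.3 -12.6 -19" --pt "0.5 0.1 -0.3 -12.6 -19" --pt "0.8 0.1 -0.3 -12.6 -19" --pt "0.8 0.1 -0.3 -12.6 -19" --pt "0.8 0.1 -0.3 -12.6 -19" --pt "0.8 0.1 -0.3 -12.6 -19" --pt "0.8 0.1 -0.3 -12.6 -19" --pt "0.8 0.1 -0.3 -12.6 -19" --squeeze 15

```text
time_s: 5.3
ee_pos: [0.5664, -0.1532, 0.2586]
eef_rot: [3.142, 0.0, 0.051]
force: [0.6, 0.6, 0.2]
grip_width: 0.0319
grip_force: 15.0
```

Call:
servo_tool --pt "0.8 0 0 2 0" --pt "0.8 0 0 4 0" --pt "0.8 0 0 4.5 0" --pt "0.8 0 0 4.5 0" --pt "0.8 2 1 4.5 6" --pt "0.8 4 2 4.5 12" --pt "0.8 6.2 3.2 4.5 12" --pt "0.8 6.2 3.2 4.5 12" --pt "0.8 6.2 3.2 3 12" --pt "0.8 6.2 3.2 1.1 12" --pt "0.8 6.2 3.2 1.1 12" --pt "0.8 6.2 3.2 1.1 12" --squeeze 25

```text
time_s: 6.8
ee_pos: [0.6284, -0.1214, 0.2697]
eef_rot: [3.142, -0.0, 0.26]
force: [0.5, 0.9, -1.9]
grip_width: 0.0317
grip_force: 25.0
```

```bash
python3 - <<'E'
from station import ctrl
import cv2,numpy as np
a=ctrl.camera("scene")["image"];w=ctrl.camera("wrist")["image"]
f=lambda im,x,y,w,h,k:cv2.resize(im[y:y+h,x:x+w],None,fx=k,fy=k,interpolation=cv2.INTER_CUBIC)
cv2.imwrite("pics/b.png",np.hstack([f(a,110,130,160,200,2.5),f(w,160,60,160,200,2.5)])[:,:,::-1])
E
```

```text
(no output)
```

View pics/b.png

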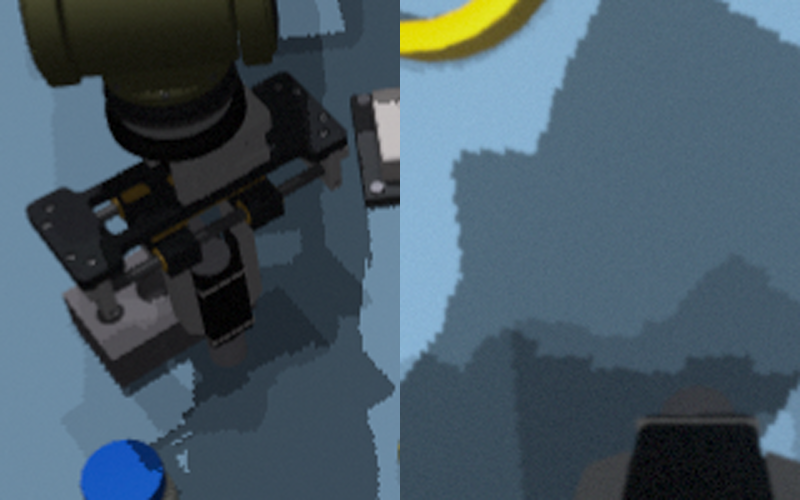

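Call:
servo_tool --pt "0.8 0 0 0 0" --pt "0.8 -1.0 -0.27 0 0" --pt "0.8 -1.6 -0.43 0 0" --pt "0.8 -2.1 -0.56 0 0" --pt "0.8 -2.6 -0.7 0 0" --pt "0.8 -3.1 -0.83 0 0" --pt "0.8 -3.6 -0.96 0 0" --pt "0.8 -4.0 -1.07 0 0" --pt "0.8 -4.4 -1.18 0 0" --pt "0.8 -4.4 -1.18 0 0" --pt "0.8 -4.4 -1.18 0 0" --squeeze 8

```text
time_s: 8.28
ee_pos: [0.5843, -0.133, 0.2693]
eef_rot: [-3.141, 0.001, 0.261]
force: [0.4, -0.0, -3.5]
grip_width: 0.0323
grip_force: 8.0
```

```bash
python3 - <<'E'
from station import ctrl
import cv2,numpy as np
a=ctrl.camera("scene")["image"];w=ctrl.camera("wrist")["image"]
f=lambda im,x,y,w,h,k:cv2.resize(im[y:y+h,x:x+w],None,fx=k,fy=k,interpolation=cv2.INTER_CUBIC)
cv2.imwrite("pics/c.png",np.hstack([f(a,110,130,160,200,2.5),f(w,160,120,160,200,2.5)])[:,:,::-1])
E
```

```text
(no output)
```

View pics/c.png

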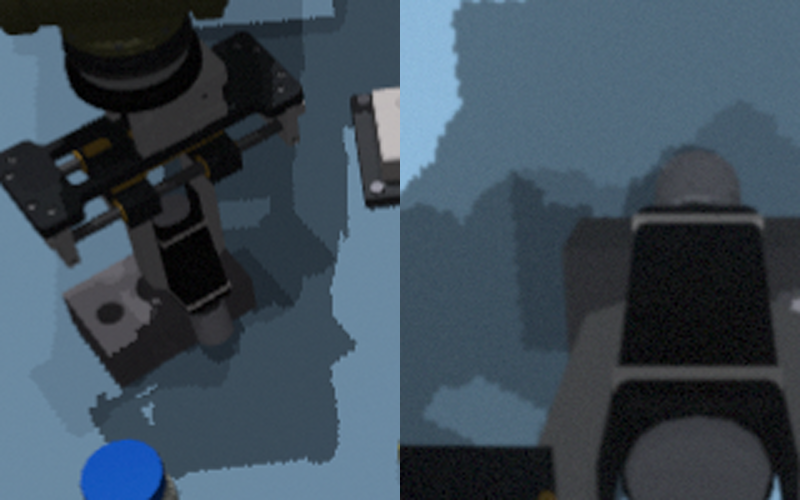

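```bash
python3 - <<'E'
from h import *
c=pickle.load(open('w3.pkl','rb'));c['camera_from_world']=np.linalg.inv(c['hand_eye'])
def pts(q):
    t=q[0];u=np.array([-np.sin(t),0,-np.cos(t)]);n=np.array([np.cos(t),0,-np.sin(t)]);o=np.array([q[1],0,.18+q[2]])
    return np.array([o+.041*u,o-.035*u+.016*n,o+.035*u+.016*n,o-.069*u+.013*n])
obs=np.array([308.8,205,267.5,178.8])
f=lambda q:np.r_[proj(c,pts(q))[:,1]-obs,q[1:]/.003]
for q0 in(.3,.45):
    r=least_squares(f,[q0,0,0],x_scale=[.1,.01,.01]);print(np.degrees(r.x[0]),r.x,r.fun)
print(proj(c,pts(r.x)))
E
```

```text
12.80569014084019 [ 0.22350146  0.01068116 -0.00037028] [-2.72914711 -4.74285569  3.9079908   4.26497202  3.56038633 -0.123427  ]
12.805696426642964 [ 0.22350157  0.01068115 -0.00037026] [-2.72915081 -4.74285393  3.90799525  4.26497049  3.56038304 -0.1234195 ]
[[278.52773187 306.07084919]
 [278.53709198 200.25714607]
 [278.48712125 271.40799525]
 [278.55672913 183.06497049]]
```

```bash
python3 - <<'E'
from h import *
c=pickle.load(open('w3.pkl','rb'));c['camera_from_world']=np.linalg.inv(c['hand_eye'])
def rows(t,x,z,b):
    u=np.array([-np.sin(t),0,-np.cos(t)]);n=np.array([np.cos(t),0,-np.sin(t)]);o=np.array([x,0,.18+z])
    return proj(c,np.array([o+.041*u,o-b*u+.016*n,o+b*u+.016*n,o-.069*u+.013*n]))[:,1]
# b: lower band, coupler rim ; c: tail, bands, rim
def f(q):
    t,x,z,b,t0,x0,off=q
    r0=rows(t0,x0,z,b)+off;r=rows(t,x,z,b)+off
    return np.r_[r0[[1,3]]-[228,215],r-[308.8,206.5,268.5,178.8],x/.002,x0/.002,z/.002,t0/.02,off/4]
r=least_squares(f,[.3,0,0,.031,0,0,0],x_scale=[.1,.01,.01,.01,.1,.01,1]);print(np.degrees(r.x[[0,4]]),np.round(r.x,4),np.round(r.fun,1))
E
```

```text
[16.81892965 -1.14683511] [ 0.2935  0.0059  0.0035  0.028  -0.02   -0.0038 -3.3242] [-0.2 -0.6  1.5 -0.8 -0.6  0.9  3.  -1.9  1.8 -1.  -0.8]
```

```bash
cat > tilt.py <<'E'
from h import *
def fit(tcp,yaw,S,W,sc,wr,z0=0):
    """sc: scene px of (+x face) lower-left,lower-right,upper-left,upper-right band corners (image left/right); wr: wrist rows tail,lowband,upband,rim"""
    def model(t,x,z,b,roll=0):
        u=np.array([-np.sin(t),0,-np.cos(t)]);n=np.array([np.cos(t),0,-np.sin(t)]);o=np.array([x,0,.18+z]);y=np.array([0,.016,0])
        # image left in scene = -y world = +tool y
        return np.array([o-b*u+.016*n+y,o-b*u+.016*n-y,o+b*u+.016*n+y,o+b*u+.016*n-y]),np.array([o+.041*u,o-b*u+.016*n,o+b*u+.016*n,o-.069*u+.013*n])
    Rm=R.from_euler('xyz',[np.pi,0,yaw]).as_matrix()
    def f(q):
        t,x,z,b,off,su,sv=q
        a,w=model(t,x,z,b)
        return np.r_[(proj(S,a@Rm.T+tcp)+[su,sv]-sc).ravel(),proj(W,w)[:,1]+off-wr,z/.003,x/.006,off/3,su/2,sv/2]
    r=least_squares(f,[.35,0,0,.03,0,0,0],x_scale=[.1,.01,.01,.01,1,1,1]);return r
if __name__=="__main__":
    W=pickle.load(open('w3.pkl','rb'));W['camera_from_world']=np.linalg.inv(W['hand_eye']);S=pickle.load(open('a.pkl','rb'))['scene']
    sc=np.array([[190,309],[231,286],[163,244],[206,222]])/2.5+[110,130]
    r=fit(np.array([.5843,-.133,.2693]),.261,S,W,sc,np.array([308.8,206.5,268.5,178.8]));print(np.degrees(r.x[0]),np.round(r.x,4),np.round(r.fun,1))
E
python3 tilt.py
```

```text
17.5389871211458 [ 0.3061  0.0066  0.0048  0.0279 -1.6361  0.2166 -0.7091] [-0.3  0.5 -0.2 -0.1  0.2  0.3  0.2 -0.6  1.1 -0.9 -0.6  0.5  1.6  1.1
 -0.5  0.1 -0.4]
```

Call:
servo_tool --pt "0.8 0.4 0.1 0.3 0" --pt "0.8 0.4 0.1 0.6 0" --pt "0.8 0 0 0.6 0" --pt "0.8 -0.3 -0.08 0.6 0" --pt "0.8 -0.6 -0.16 0.6 0" --pt "0.8 -0.9 -0.24 0.6 0" --pt "0.8 -1.1 -0.29 0.6 0" --pt "0.8 -1.1 -0.29 0.6 0"

```text
time_s: 9.38
ee_pos: [0.5733, -0.136, 0.2757]
eef_rot: [3.142, 0.0, 0.261]
force: [1.0, 0.9, -2.2]
grip_width: 0.0319
grip_force: 8.0
```

```bash
python3 - <<'E'
from station import ctrl
import cv2,numpy as np
a=ctrl.camera("scene")["image"];w=ctrl.camera("wrist")["image"]
f=lambda im,x,y,w,h,k:cv2.resize(im[y:y+h,x:x+w],None,fx=k,fy=k,interpolation=cv2.INTER_CUBIC)
cv2.imwrite("pics/d.png",np.hstack([f(a,140,180,100,125,4),f(w,200,140,160,200,2.5)])[:,:,::-1])
E
```

```text
(no output)
```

View pics/d.png

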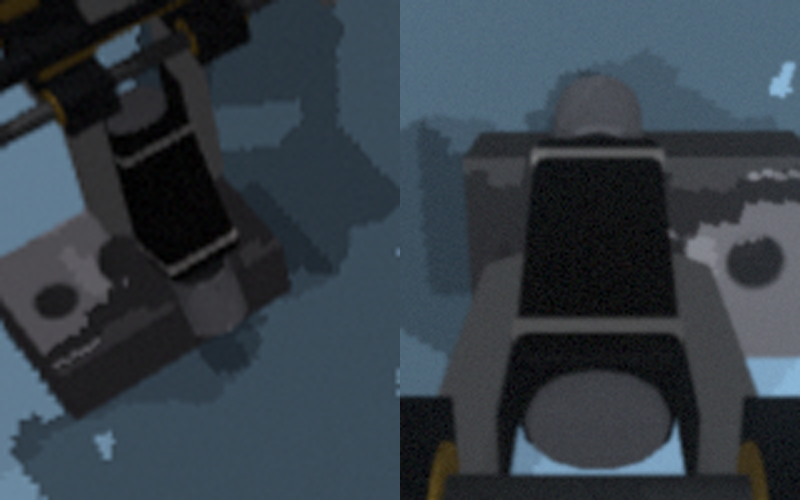

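```bash
python3 - <<'E'
from tilt import *
W=pickle.load(open('w3.pkl','rb'));W['camera_from_world']=np.linalg.inv(W['hand_eye']);S=pickle.load(open('a.pkl','rb'))['scene']
sc=np.array([[172,274],[236,236],[120,164],[192,126]])/4+[140,180]
r=fit(np.array([.5733,-.136,.2757]),.261,S,W,sc,np.array([307.6,202,270,168.8]));print(np.degrees(r.x[0]),np.round(r.x,4),np.round(r.fun,1))
E
```

```text
23.685912044786868 [ 0.4134  0.0078  0.0075  0.0278 -1.9022  0.1924 -0.7287] [-0.5  0.1  0.1 -0.   0.5  0.1 -0.2 -0.   1.8 -1.5 -0.8  0.7  2.5  1.3
 -0.6  0.1 -0.4]
```

Call:
servo_tool --pt "0.8 0 0 0 0" --pt "0.8 0 0 0 0" --pt "0.8 0 0 2 0" --pt "0.8 0 0 6 0" --pt "0.8 0 0 10 0" --pt "0.8 -3 4 11 3" --pt "0.8 -6 8 11 6" --pt "0.8 -9 12 11 6" --pt "0.8 -12 16 11 6" --pt "0.8 -14.1 19.4 10 6" --pt "0.8 -14.1 19.4 8.5 6" --pt "0.8 -14.1 19.4 7.5 6" --pt "0.8 -14.1 19.4 7.5 6" --pt "0.8 -14.1 19.4 7.5 6" --squeeze 45

```text
time_s: 11.22
ee_pos: [0.4328, 0.0576, 0.3508]
eef_rot: [3.141, -0.0, 0.364]
force: [0.1, -0.1, -2.8]
grip_width: 0.0318
grip_force: 45.0
```

```bash
python3 - <<'E'
from h import *
from station import ctrl
w=snap('w4');a=ctrl.camera("scene");t=ctrl.camera("top")["image"]
print(w['obs']['ee_pos'],w['obs']['eef_rot'],proj(a,[.472,.073,.082]),proj(w,[.472,.073,.082]))
f=lambda im,x,y,w,h,k:cv2.resize(im[y:y+h,x:x+w],None,fx=k,fy=k,interpolation=cv2.INTER_CUBIC)
cv2.imwrite("pics/e.png",np.hstack([f(a["image"],220,85,100,125,4),f(w["image"],200,120,160,200,2.5)])[:,:,::-1])
E
```

```text
[0.43283417 0.05759121 0.3508363 ] [ 3.14147877e+00 -7.26089769e-05  3.64364204e-01] [[271.97212182 153.13679468]] [[278.02973172 173.13539359]]
```

View pics/e.png

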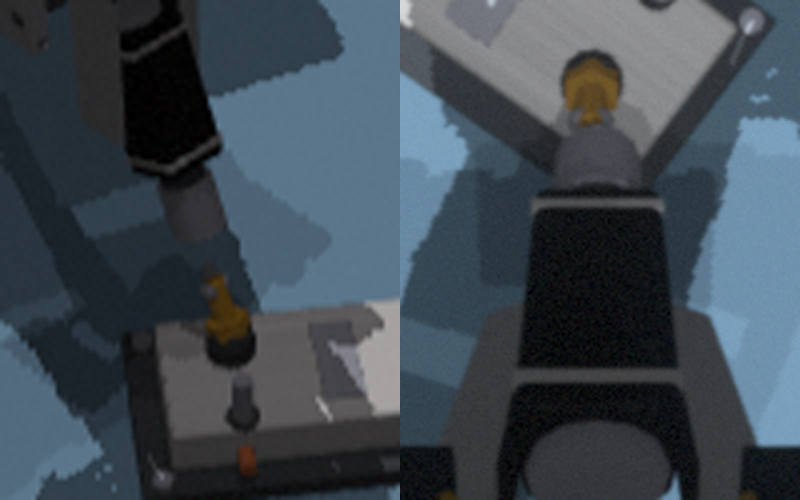

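Call:
servo_tool --pt "0.8 0.15 0.2 -0.5 0" --pt "0.8 0.35 0.27 -0.9 0" --pt "0.8 0.5 0.33 -1.3 0" --pt "0.8 0.65 0.4 -1.65 0" --pt "0.8 0.82 0.45 -2.0 0" --pt "0.8 0.82 0.45 -2.0 0"

```text
time_s: 12.12
ee_pos: [0.4406, 0.0626, 0.3303]
eef_rot: [-3.141, 0.001, 0.365]
force: [-0.9, -0.5, -3.0]
grip_width: 0.0318
grip_force: 45.0
```

```bash
python3 - <<'E'
from h import *
from station import ctrl
w=snap('w5');a=ctrl.camera("scene")
f=lambda im,x,y,w,h,k:cv2.resize(im[y:y+h,x:x+w],None,fx=k,fy=k,interpolation=cv2.INTER_CUBIC)
cv2.imwrite("pics/f.png",np.hstack([f(a["image"],220,85,100,125,4),f(w["image"],200,120,160,200,2.5)])[:,:,::-1])
E
```

```text
(no output)
```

View pics/f.png

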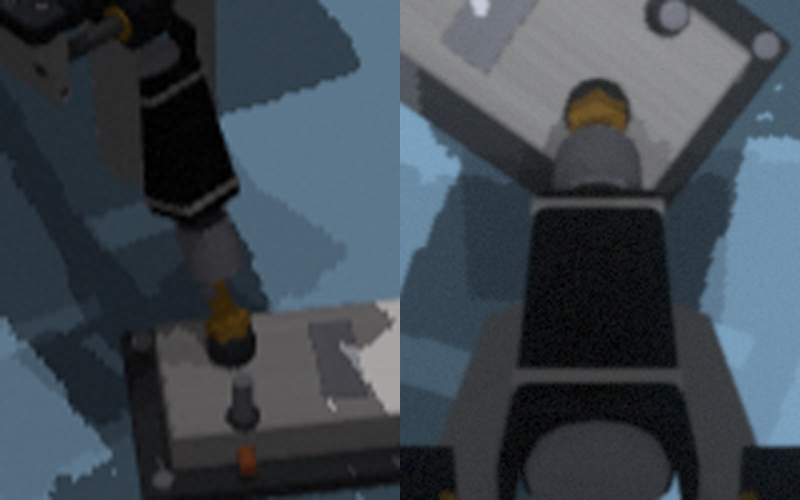

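Call:
servo_tool --pt "0.8 0.1 0.04 -0.23 0" --pt "0.8 0.2 0.08 -0.45 0" --pt "0.8 0.3 0.11 -0.68 0" --pt "0.8 0.4 0.15 -0.91 0" --pt "0.8 0.4 0.15 -0.91 0"

```text
time_s: 12.85
ee_pos: [0.4439, 0.0639, 0.3207]
eef_rot: [-3.141, 0.005, 0.365]
force: [-8.3, -2.7, -3.2]
grip_width: 0.032
grip_force: 45.0
```

Call:
servo_tool --pt "0.8 -0.08 -0.03 -0.03 0" --pt "0.8 -0.15 -0.06 -0.07 0" --pt "0.8 -0.15 -0.06 -0.07 0"

```text
time_s: 13.22
ee_pos: [0.4429, 0.0635, 0.3205]
eef_rot: [-3.141, 0.001, 0.365]
force: [-4.2, -1.3, -5.5]
grip_width: 0.0318
grip_force: 45.0
```

Call:
servo_tool --pt "0.8 -0.1 -0.04 -0.05 0" --pt "0.8 -0.19 -0.07 -0.09 0" --pt "0.8 -0.19 -0.07 -0.09 0"

```text
time_s: 13.6
ee_pos: [0.4414, 0.0628, 0.3202]
eef_rot: [3.141, -0.001, 0.365]
force: [0.1, 0.7, -2.5]
grip_width: 0.0314
grip_force: 45.0
```

Call:
servo_tool --pt "0.8 0.08 0.03 -0.18 0" --pt "0.8 0.16 0.06 -0.36 0" --pt "0.8 0.24 0.09 -0.54 0" --pt "0.8 0.24 0.09 -0.54 0"

```text
time_s: 14.1
ee_pos: [0.4431, 0.0636, 0.3139]
eef_rot: [-3.141, 0.003, 0.365]
force: [-6.4, -1.8, -2.9]
grip_width: 0.0317
grip_force: 45.0
```

Call:
servo_tool --pt "0.8 -0.1 -0.03 -0.05 0" --pt "0.8 -0.19 -0.06 -0.09 0" --pt "0.8 -0.19 -0.06 -0.09 0"

```text
time_s: 14.48
ee_pos: [0.4417, 0.0632, 0.3137]
eef_rot: [-3.142, -0.0, 0.365]
force: [-2.0, -0.0, -2.7]
grip_width: 0.032
grip_force: 45.0
```

Call:
servo_tool --pt "0.8 0.04 0.02 -0.2 0" --pt "0.8 0.1 0.05 -0.4 0" --pt "0.8 0.16 0.07 -0.6 0" --pt "0.8 0.16 0.07 -0.6 0"

```text
time_s: 14.98
ee_pos: [0.4435, 0.0639, 0.3077]
eef_rot: [-3.142, -0.0, 0.365]
force: [-0.3, 3.1, -0.2]
grip_width: 0.0316
grip_force: 45.0
```

Call:
servo_tool --pt "0.8 0.04 0.06 -0.15 0" --pt "0.8 0.1 0.09 -0.3 0" --pt "0.8 0.1 0.09 -0.3 0"

```text
time_s: 15.35
ee_pos: [0.4445, 0.0646, 0.305]
eef_rot: [3.141, -0.001, 0.365]
force: [-2.2, -0.9, 7.0]
grip_width: 0.0319
grip_force: 45.0
```

```bash
python3 - <<'E'
from h import *
from station import ctrl
c=ctrl.camera("scene");w=snap('w6')
pickle.dump(c,open('s6.pkl','wb'));print(w['obs']['force'],w['obs']['moment'])
E
```

```text
[-2.16131631  0.26269559  6.59583926] [-0.18399322  0.21662843 -0.03220994]
```

Call:
servo_tool --pt "0.8 0.04 0.01 -0.09 0" --pt "0.8 0.08 0.03 -0.18 0" --pt "0.8 0.08 0.03 -0.18 0"

```text
time_s: 15.82
ee_pos: [0.4453, 0.0649, 0.3033]
eef_rot: [3.141, -0.001, 0.365]
force: [-3.1, -1.2, 8.0]
grip_width: 0.0321
grip_force: 45.0
```

Call:
servo_tool --pt "0.8 0.04 0.01 -0.09 0" --pt "0.8 0.08 0.03 -0.18 0" --pt "0.8 0.08 0.03 -0.18 0"

```text
time_s: 16.2
ee_pos: [0.4458, 0.0651, 0.3029]
eef_rot: [3.141, 0.0, 0.365]
force: [-17.6, -5.1, 33.0]
grip_width: 0.0319
grip_force: 45.0
```

Call:
servo_tool --pt "0.8 -0.02 -0.01 0.04 0" --pt "0.8 -0.02 -0.01 0.04 0" --pt "0.8 -0.02 -0.01 0.04 0"

```text
time_s: 16.58
ee_pos: [0.4457, 0.065, 0.303]
eef_rot: [3.141, -0.0, 0.365]
force: [-13.5, -4.1, 27.1]
grip_width: 0.0316
grip_force: 45.0
```

```bash
python3 - <<'E'
from h import *
from station import ctrl
w=snap('w7');s=ctrl.camera("scene");o=w['obs'];print(o['ee_pos'],o['force'],o['grip_force'])
A=[pickle.load(open(f'w{i}.pkl','rb'))['image'] for i in(4,5,6)]
g=lambda i:cv2.cvtColor(i,cv2.COLOR_RGB2GRAY)
def shift(ref,im,x0,y0,x1,y1,k=4):
    t=cv2.resize(g(ref)[y0:y1,x0:x1],None,fx=k,fy=k,interpolation=cv2.INTER_CUBIC)
    m=12;sr=cv2.resize(g(im)[y0-m:y1+m,x0-m:x1+m],None,fx=k,fy=k,interpolation=cv2.INTER_CUBIC)
    r=cv2.matchTemplate(sr,t,cv2.TM_CCOEFF_NORMED);_,v,_,l=cv2.minMaxLoc(r);return (l[0]/k-m,l[1]/k-m,round(v,3))
# e: lower band row ~202 cols 252-306 ; upper band row 270; tail disc ~ row 308
for im in A[1:]+[w['image']]:
    print('low',shift(A[0],im,250,192,308,208),'up',shift(A[0],im,244,260,312,282),'tail',shift(A[0],im,246,282,312,318))
E
```

```text
[0.44567432 0.06499184 0.30300002] [-13.53247378  -4.05318051  27.10730511] 45.00853657722473
low (-0.25, 0.0, 0.895) up (0.0, 0.0, 0.976) tail (0.0, 0.0, 0.982)
low (-0.25, 1.75, 0.802) up (0.0, 0.5, 0.975) tail (0.0, 0.75, 0.979)
low (0.0, 1.75, 0.796) up (0.0, 0.5, 0.975) tail (0.0, 0.75, 0.979)
```

```bash
python3 -c "
from station import ctrl
print(ctrl.hand_in())"
```

```text
the job is handed in; nothing more can be done
None
```

I pressed the grease gun onto the right-hand nipple, beside the tall pin, until it hit a hard stop, and handed the job in still gripping it at 45 N and pushing with about 30 N. I judged the snap-on and full depth from the push force and travel, not from a final picture, and no verdict came back.

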